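# Gauge the drum-shaft sleeves and sort them

### The arm

A 6-joint arm with a two-finger parallel gripper is mounted at the origin on the work surface. World frame = base frame: x ahead of the robot, y to its left, z up, the work surface at z = 0. Lengths are in m, angles in rad, forces in N, time in s.
With the tool pointing down it reaches from about 0.275 to 1 m from the base axis. Payload 8.4 kg.
Tool frame: the origin (TCP) lies at the very end of the fingers, on their centre line; the grasp point (between the pads) lies behind it (robot.hold_point_z is the z of the grasp point in the tool frame, in m); z points along the fingers, y is the line along which they close (so a half turn about z gives the same grasp; the last joint's range is limited). The gripper opens to 85 mm and grips with 20 to 120 N. Pads are 22 mm wide; open, the fingers measure 114 mm over their backs; the gripper's body (76 mm by 85 mm) begins 54 mm behind the grasp point. The pads swing forward as they close: fully open they stand 13 mm farther back than shut.
Start: joints at [-1.324, 0.353, 1.633, -0, 1.155, -0.002], TCP at [0.154, -0.606, 0.231] pointing down, gripper open.
Joint ranges: [-2.63, 2.63], [-0.92, 2.1], [0.06, 2.66], [-1.3, 4.44], [0, 2.69], [-3.02, 3.02]. Speed limits (rad/s): [2.22, 2.22, 2.79, 3.14, 3.14, 3.14].

### API

Orientations are given as a 3x3 rotation matrix whose columns are the frame's x, y, z axes.
In Python, from rig import robot gives the robot as it stands.
- The arm moves only by the tool jog_arm, never from a script. Its argument "increments" is a list of rows, each a list of 5 numbers: the shift along the tool's x, y, z in cm, then the turn about the tool's z in rad, then the finger opening in cm, from 0 to 8.54. A call has 1 to 12 rows; each row shifts and turns the commanded pose from where the row before left it, along the tool's axes as they then stand; what a row does not reach is not made up. A row lasts 1/10 s, in which the tool goes at most 50 mm and 8.59 degrees, less where a joint would pass 70% of its speed; a pose out of reach is approached as far as the arm can. A call with a gripper value outside its range is refused whole. The fingers move at their own pace and stop on an object; the grip force is fixed at half the most. Time passes only in rows, so rows that do not move let the fingers close. It gives the time, the measured TCP pose, the force, the opening and the grip force at its end, in the units of the state.
- robot.sense(): the state, without advancing time (a new reading comes with each control period).
- robot.capture(name): name is "scene" or "top"; returns (picture, depth): 384x512x3 uint8, red, green, blue; 384x512 float32, m along the optical axis (not along the pixel's ray), 0 where there is no reading.
- robot.calibration(name): a dict with "fovy" (degrees; the focal length in pixels is half the picture's height over the tangent of half this angle, whatever the lens; pixels are square), "cx", "cy" (the principal point, pixels), "dist" ([k1, k2, p1, p2, k3] as OpenCV has them; the pictures are not rectified), "R" (3x3) and "t" (3): a world point X has camera coordinates R X + t. Camera axes: x right, y down, z forward; pixel columns grow to the right and rows downward; lengths in m; the calibration is good to about 2 mm. A picture is of the moment at which its call begins. calibration takes no time and is no camera call.
- robot.close_job(): hands the job in; it is judged then, once.
Trained networks look in the newest picture that a camera, given by its name, has taken for a name from the list of things; names that differ only in an ending like _2 or _b are one class to them, and where a whole thing is asked for, a point or a joint stands for the part that bears it (a point fixed in the world has none). Each returns a list of dicts, best first, with "confidence" (0 to 1); they miss things now and then, are a little off and sometimes report something else, mostly with a low value. They report only what shows in the picture. A call takes as long as a camera call.
- robot.silhouettes(target, camera): "pixels" (384x512 bool, what is visible of it) and "location" ([column, row] as shares, 0 to 1, of the picture: columns of its width, rows of its height, amid what is visible of it).
- robot.pinpoint(target, camera): "location" ([column, row] as shares, 0 to 1, of the picture: columns of its width, rows of its height: a listed point, or the origin of a listed thing).
The state is a dict: "clock": time; "joints": joint angles; "qvel": joint speeds; "joint_torque": joint torques, N m; "ee_pos": TCP position; "ee_rot": TCP orientation; "ft_force": force on the tool from outside, world axes, zero at the start; "ft_torque": the same for the moment, N m; "gripper_width": opening from 0.0 (shut) to 1.0 (fully open); "grip_force": force on a finger pad.
Only numpy, scipy, OpenCV 4.12 (cv2) and the standard library are available. Lean on these libraries where they do the work, as an engineer would, in place of code of your own. Each camera call takes 0.05 s, during which the arm holds its last target. There are 200 camera calls.

### The job

Test the two grey drum-shaft sleeves one at a time on the steel gauge pin: slide the sleeve, flange down, onto the pin as far as it will go without forcing it, take it off and sort it before you touch the other one. A sleeve that goes all the way down to the base fits: stand it upright on the floor of the rectangular tray; one that is stopped by the pin's shoulder goes into the round tub. Leave everything else on the bench where it is.

Things in the scene. Friction and masses are not known exactly. Their poses are not given: they have to be found in the camera images.
- sleeve_a: one of two dark-grey rigid plastic flanged sleeves, alike on the outside, standing upright on its flange: tube 48 outside diameter, 80 high overall, flange 64 diameter and 8 thick at the bottom, open bore right through. The bores of the two may differ and must be tested. About 100 to 210 g. Origin: centre of the flange's underside; z up along the bore.
- sleeve_b: one of two dark-grey rigid plastic flanged sleeves, alike on the outside, standing upright on its flange: tube 48 outside diameter, 80 high overall, flange 64 diameter and 8 thick at the bottom, open bore right through. The bores of the two may differ and must be tested. About 100 to 210 g. Origin: centre of the flange's underside; z up along the bore.
- gauge: fixed stepped steel gauge pin on a dark square base 100 x 100 x 12 high. From the base's top up: measuring section 30 diameter, 60 long; sloping shoulder 6 high; pilot 20 diameter, 18 long, which every sleeve passes over; tapered nose 10 long, tip 106 above the table. Origin: centre of the base's underside, on the pin's axis; z up.
- gauge_seat (a point): point on the pin's axis at the top of its base (12 above the gauge's origin). A sleeve that fits (bore about 34) slides down until its origin is here.
- gauge_shoulder (a point): point on the pin's axis in the sloping shoulder (74 above the gauge's origin). A tight sleeve (bore about 26) is stopped by the shoulder with its origin about here.
- tray: fixed white rectangular open tray, 150 (x) x 130 (y) x 30 high, walls and floor 5 thick, for sleeves that fit. Origin: centre of its underside; z up.
- tub: fixed white round open tub, 136 across at the rim, 116 at the foot, 45 high, wall 4, floor 5 thick, for sleeves that do not fit. Origin: centre of its underside; z up.
- dosing_cup: bystander, not to be disturbed: small clear plastic cup, 56 across, 50 high, between the two sleeves. Origin: centre of its underside as it rests
- wrench: bystander, not to be disturbed: steel open-ended wrench lying flat, 160 long, under 20 high, beside the gauge. Origin: near the middle of its length, underside; x along it
- screwdriver: bystander, not to be disturbed: screwdriver lying flat, 180 long, under 35 high, beside the gauge. Origin: near the middle of its length, underside; x along it
- screw_jar: bystander, not to be disturbed: glass jar with metal cap, 64 across, 75 high, far right. Origin: centre of its underside as it rests
- filter_box: bystander, not to be disturbed: cardboard box 90 x 130 x 50 high, far side. Origin: centre of its underside as it rests
- roller: bystander, not to be disturbed: black rubber roller with white hub, lying flat, 68 across, 34 high, far side. Origin: centre of its underside as it rests

How it is judged:
By the outcome, as a careful person would: the job done as asked, in the order asked, and still so for the second after the job is handed in, with the robot touching nothing.
It also fails if it takes over 69 s, if anything falls off the work surface, if the arm or the gripper's body presses on something with over 40 N, if the wrist force passes 120 N, or if a joint passes its speed limit or range.

## Working session

There is one attempt and no reset: what is moved stays moved. The work goes in short steps, Python scripts to look and compute and a tool call to move; the robot and the scene stay as the last step left them, time stands still between calls to the robot, and variables do not carry over. Pictures are saved under pics/ and viewed, at most 10 in all, crops included, and the job is handed in when it is done.

Besides the shell and the picture viewer there is one more tool, called after "Emit:" by a JSON object that holds its "method" and its "body". jog_arm: Moves the arm, as the interface text tells. Its arguments: {"type":"object","properties":{"increments":{"type":"array","items":{"type":"array","items":{"type":"number"}}}},"required":["increments"]}

```bash
mkdir -p pics; ls; cat > h.py <<'E'
import numpy as np,cv2
from rig import robot
def cam(n):
    c=robot.calibration(n); f=192/np.tan(np.radians(c['fovy'])/2)
    return np.array([[f,0,c['cx']],[0,f,c['cy']],[0,0,1]]),np.array(c['dist'],float),np.array(c['R']),np.array(c['t'])
def cloud(n,depth,mask):
    K,d,R,t=cam(n); v,u=np.nonzero(mask&(depth>0))
    p=cv2.undistortPoints(np.c_[u,v].astype(float)[:,None],K,d)[:,0]
    z=depth[v,u][:,None]
    return (np.c_[p,np.ones(len(p))]*z-t)@R
def ray(n,loc,zw):
    K,d,R,t=cam(n); p=cv2.undistortPoints(np.array([[[loc[0]*512,loc[1]*384]]],float),K,d)[0,0]
    r=np.r_[p,1]@R; o=-t@R
    return o+r*(zw-o[2])/r[2]
E
python3 - <<'E'
from h import *
np.set_printoptions(precision=4,suppress=True)
ims=[]
for n in ("scene","top"):
    im,d=robot.capture(n); cv2.imwrite(f'pics/{n}.png',im[:,:,::-1])
    for T in ["sleeve_a","gauge","tray","tub","dosing_cup","wrench","screwdriver","screw_jar","filter_box","roller"]:
        for s in robot.silhouettes(T,n)[:3]:
            P=cloud(n,d,s['pixels'])
            if len(P)<20: continue
            print(n,T,round(s['confidence'],2),len(P),np.percentile(P,1,0),np.percentile(P,99,0),np.array(s['location'])*[512,384])
s=robot.sense();print(s['clock'],s['ee_pos'],s['ee_rot'],s['gripper_width'],s['ft_force'],robot.hold_point_z)
E
```

```text
pics
scene sleeve_a 0.87 629 [0.4298 0.0911 0.0011] [0.4844 0.1439 0.0805] [233.6768 167.5008]
scene sleeve_a 0.79 918 [ 0.394  -0.2032  0.0044] [ 0.4456 -0.1537  0.0807] [143.9744 219.9168]
scene gauge 0.8 1396 [ 0.5379 -0.0496 -0.0001] [0.6541 0.0714 0.1016] [256.3072 210.0096]
scene tray 0.72 6274 [ 0.4923 -0.4188  0.0017] [ 0.6469 -0.2827  0.0318] [136.2944 307.584 ]
scene tub 0.96 1110 [0.4851 0.271  0.0012] [0.6132 0.4012 0.0455] [299.1104 149.7984]
scene dosing_cup 0.68 444 [ 0.3966 -0.0221  0.0032] [0.4475 0.0288 0.05  ] [196.8128 188.0832]
scene wrench 0.88 315 [ 0.5343  0.133  -0.0006] [0.6856 0.1773 0.0087] [298.0864 189.888 ]
scene screwdriver 0.83 508 [ 0.538  -0.1903  0.0072] [ 0.6637 -0.1652  0.0267] [203.9808 252.288 ]
scene screw_jar 0.63 1763 [ 0.6998 -0.2769  0.0026] [ 0.7577 -0.2176  0.0775] [246.2208 293.184 ]
scene filter_box 0.77 1934 [ 0.7289  0.0972 -0.0007] [0.8193 0.3172 0.0514] [351.2832 196.8   ]
scene roller 0.75 732 [ 0.7468 -0.0558  0.0033] [0.8078 0.007  0.0352] [325.0176 241.8816]
top sleeve_a 0.76 297 [ 0.387  -0.1952  0.0048] [ 0.4435 -0.1436  0.08
[... 587 characters left out ...]
15 [ 0.5301 -0.1902  0.0119] [ 0.7037 -0.1609  0.0309] [317.696  192.3072]
top screw_jar 0.74 1067 [ 0.5339 -0.044   0.0079] [0.646  0.0684 0.1054] [255.0784 192.6144]
top screw_jar 0.6 451 [ 0.6916 -0.2716  0.0013] [ 0.7484 -0.213   0.0801] [343.6032 147.1104]
top filter_box 0.73 327 [ 0.3839 -0.1947  0.0001] [ 0.4435 -0.1436  0.0852] [318.72  247.296]
top filter_box 0.72 1466 [0.7231 0.0988 0.0019] [0.8152 0.2276 0.0554] [204.8    127.7952]
top roller 0.58 389 [ 0.7374 -0.0519  0.0104] [0.8017 0.0089 0.0374] [267.52   129.2928]
1.1 [ 0.1539 -0.6057  0.2313] [[ 0.9692  0.2462  0.    ]
 [ 0.2462 -0.9692  0.    ]
 [ 0.     -0.     -1.    ]] 0.9998300744248949 [-0.1548 -0.717  -0.2578] -0.0187
```

View pics/scene.png

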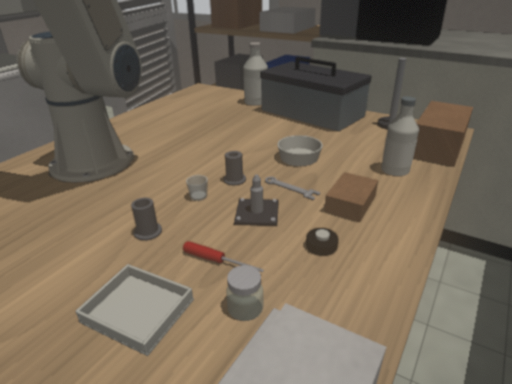

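View pics/top.png

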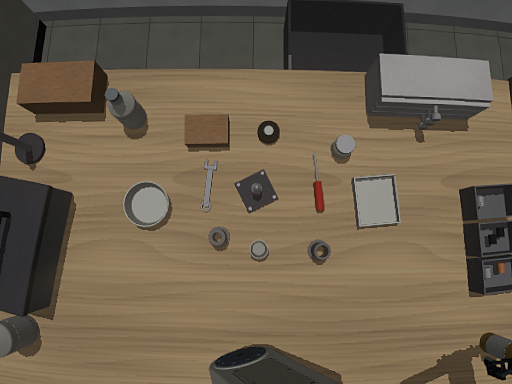

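The scene picture shows the sleeves at about (233,167) and (144,220), the gauge at (256,205), the tray at (136,307) and the tub at (299,150). The top picture agrees. Next I refine the axes with circle fits.

```bash
cat >> h.py <<'E'
from scipy.optimize import least_squares
def axis(P,r,z0,z1,x0):
    Q=P[(P[:,2]>z0)&(P[:,2]<z1)]
    Q=Q[np.linalg.norm(Q[:,:2]-x0,axis=1)<r+.012]
    if len(Q)<15: return None,len(Q),0
    f=lambda c:np.linalg.norm(Q[:,:2]-c,axis=1)-r
    s=least_squares(f,x0,loss='soft_l1',f_scale=.001)
    return s.x.round(4),len(Q),round(float(np.median(abs(f(s.x))))*1000,2)
E
python3 - <<'E'
from h import *
full=np.ones((384,512),bool)
for n in ("scene","top"):
    ds=[robot.capture(n)[1] for _ in range(3)]
    P=np.vstack([cloud(n,d,full) for d in ds])
    for nm,x0 in (("sleeveL",(.453,.118)),("sleeveR",(.417,-.174))):
        print(n,nm,axis(P,.024,.014,.074,np.array(x0)),axis(P,.032,.002,.0065,np.array(x0)))
        Q=P[(np.linalg.norm(P[:,:2]-x0,axis=1)<.035)&(P[:,2]>.074)]; print('  top',Q.mean(0).round(4),len(Q))
    x0=np.array((.593,.011))
    print(n,'pin',axis(P,.015,.018,.068,x0),axis(P,.010,.079,.095,x0))
    Q=P[(np.linalg.norm(P[:,:2]-x0,axis=1)<.085)&(P[:,2]>.009)&(P[:,2]<.015)]
    print(' base',cv2.minAreaRect((Q[:,:2]*1000).astype(np.float32)))
    for nm in ("gauge","gauge_seat","gauge_shoulder","sleeve_a","tray","tub"):
        z={"gauge_seat":.012,"gauge_shoulder":.074}.get(nm,0)
        print(n,nm,[(round(r['confidence'],2),ray(n,r['location'],z).round(4)) for r in robot.pinpoint(nm,n)[:2]])
print(robot.sense()['clock'])
E
```

```text
scene sleeveL (array([0.4535, 0.1233]), 1097, 0.88) (array([0.4533, 0.1234]), 134, 0.87)
  top [0.4563 0.1198 0.0786] 351
scene sleeveR (array([ 0.4157, -0.1728]), 1736, 0.82) (array([ 0.4151, -0.1766]), 330, 3.55)
  top [ 0.418  -0.1754  0.0784] 527
scene pin (array([0.5928, 0.014 ]), 662, 0.65) (array([0.5928, 0.0138]), 159, 0.59)
 base ((593.3250122070312, 13.234954833984375), (99.90937805175781, 105.73402404785156), 26.766023635864258)
scene gauge [(0.59, array([0.5928, 0.0169, 0.    ]))]
scene gauge_seat []
scene gauge_shoulder [(0.69, array([0.5886, 0.01  , 0.074 ])), (0.38, array([ 0.6293, -0.3833,  0.074 ]))]
scene sleeve_a [(0.87, array([ 0.4214, -0.1766,  0.    ])), (0.61, array([ 0.6272, -0.1671,  0.    ]))]
scene tray [(0.74, array([ 0.5688, -0.3421,  0.    ]))]
scene tub [(0.7, array([0.5465, 0.3456, 0.    ]))]
top sleeveL (array([0.4599, 0.1148]), 131, 3.36) (array([0.4528, 0.118 ]), 430, 7.01)
  top [0.4524 0.1223 0.0809] 494
top sleeveR (array([ 0.4121, -0.1658]), 296, 3.16) (array([ 0.4184, -0.1721]), 471, 7.44)
  top [ 0.4127 -0.1734  0.0806] 337
top pin (array([0.5891, 0.013 ]), 57, 0.15) (array([0.5889, 0.0125]), 33, 0.44)
 base ((598.8338623046875, 18.03516387939453), (122.35263061523438, 99.91664123535156), 26.95025634765625)
top gauge [(0.71, array([0.588 , 0.0161, 0.    ]))]
top gauge_seat [(0.81, array([0.5865, 0.0119, 0.012 ]))]
top gauge_shoulder [(0.85, array([0.5907, 0.0148, 0.074 ]))]
top sleeve_a [(0.8, array([0.4707, 0.1148, 0.    ])), (0.75, array([0.4132, 0.016 , 0.    ]))]
top tray [(0.71, array([ 0.5789, -0.3438,  0.    ]))]
top tub [(0.66, array([0.543 , 0.3327, 0.    ]))]
2.0
```

Emit:
{"method": "jog_arm", "body": {"increments": [[0,0,0,0.125,8.5],[0,0,0,0.124,8.5],[2.5,-4.1,0,0,8.5],[2.5,-4.1,0,0,8.5],[2.5,-4.1,0,0,8.5],[2.5,-4.1,0,0,8.5],[2.5,-4.1,0,0,8.5],[2.5,-4.1,0,0,8.5],[2.5,-4.1,0,0,8.5],[2.5,-4.1,0,0,8.5],[2.5,-4.1,0,0,8.5],[2.5,-4.1,0,0,8.5]]}}

```text
clock: 3.2
ee_pos: [0.4048, -0.1941, 0.2317]
ee_rot: [[1.0, -0.0, 0.001], [-0.0, -1.0, -0.0], [0.001, 0.0, -1.0]]
ft_force: [0.8, -1.2, -0.8]
gripper_width: 0.994
grip_force: 0.0
```

Emit:
{"method": "jog_arm", "body": {"increments": [[1.0,-2.25,2,0,8.5],[0,0,4.5,0,8.5],[0,0,4.5,0,8.5],[0,0,4.5,0,8.5],[0,0,3.5,0,8.5],[0,0,0,0,8.5],[0,0,0,0,4],[0,0,0,0,4],[0,0,0,0,4],[0,0,0,0,4],[0,0,0,0,4],[0,0,0,0,4]]}}

```text
clock: 4.4
ee_pos: [0.4155, -0.174, 0.0436]
ee_rot: [[1.0, -0.0, 0.004], [-0.0, -1.0, -0.002], [0.004, 0.002, -1.0]]
ft_force: [-0.9, 0.7, 9.3]
gripper_width: 0.556
grip_force: 60.0
```

Emit:
{"method": "jog_arm", "body": {"increments": [[0,0,-3,0,4],[0,0,-5,0,4],[0,0,-5,0,4],[2.95,-3.1,0,0,4],[2.95,-3.1,0,0,4],[2.95,-3.1,0,0,4],[2.95,-3.1,0,0,4],[2.95,-3.1,0,0,4],[2.95,-3.1,0,0,4],[0,0,0,0,4],[0,0,0,0,4]]}}

```text
clock: 5.5
ee_pos: [0.5915, 0.0134, 0.1726]
ee_rot: [[1.0, 0.002, 0.002], [0.002, -1.0, -0.0], [0.002, 0.0, -1.0]]
ft_force: [-1.2, -0.4, -0.9]
gripper_width: 0.554
grip_force: 62.2
```

```bash
cat > held.py <<'E'
from h import *
import sys
full=np.ones((384,512),bool)
s=robot.sense(); tx=s['ee_pos'][:2]; tz=s['ee_pos'][2]
for n in ("scene","top"):
    caps=[robot.capture(n) for _ in range(3)]
    P=np.vstack([cloud(n,c[1],full) for c in caps])
    x0=np.array(tx)
    b=tz-.0415
    print(n,'tube',axis(P,.024,b+.012,b+.034,x0),'flange',axis(P,.032,b+.001,b+.0065,x0))
    print(n,'pin',axis(P,.015,.018,.068,np.array((.592,.0135))),axis(P,.010,.079,.095,np.array((.592,.0135))))
    Q=P[np.linalg.norm(P[:,:2]-x0,axis=1)<.036]; Q=Q[(Q[:,2]>b-.03)]
    print('  lowest',np.percentile(Q[:,2],[1,2,5]).round(4),'tcp-based',round(b,4))
cam_='scene'; im=caps and robot.capture('scene')[0]
u,v=260,180; cv2.imwrite(sys.argv[1],cv2.resize(im[100:260,160:360,::-1],(800,640))[:600])
print(s['ee_pos'],s['ft_force'],s['clock'],s['joints'])
E
python3 held.py pics/h1.png
```

```text
scene tube (array([0.5916, 0.0126]), 598, 0.78) flange (array([0.5902, 0.0142]), 415, 2.31)
scene pin (array([0.5928, 0.014 ]), 669, 0.69) (array([0.5931, 0.0139]), 164, 0.53)
  lowest [0.128  0.1309 0.1353] tcp-based 0.1311
top tube (array([0.5878, 0.0105]), 38, 0.19) flange (array([0.5922, 0.0096]), 175, 2.23)
top pin (None, 0, 0) (None, 0, 0)
  lowest [0.1349 0.1362 0.1399] tcp-based 0.1311
[0.59151356 0.01339067 0.17258014] [-1.23878274 -0.35206597 -0.93910387] 5.5 [ 2.02042747e-02  3.62742824e-01  1.76219350e+00 -2.14155772e-04
  1.01510225e+00  1.58957162e+00]
```

View pics/h1.png

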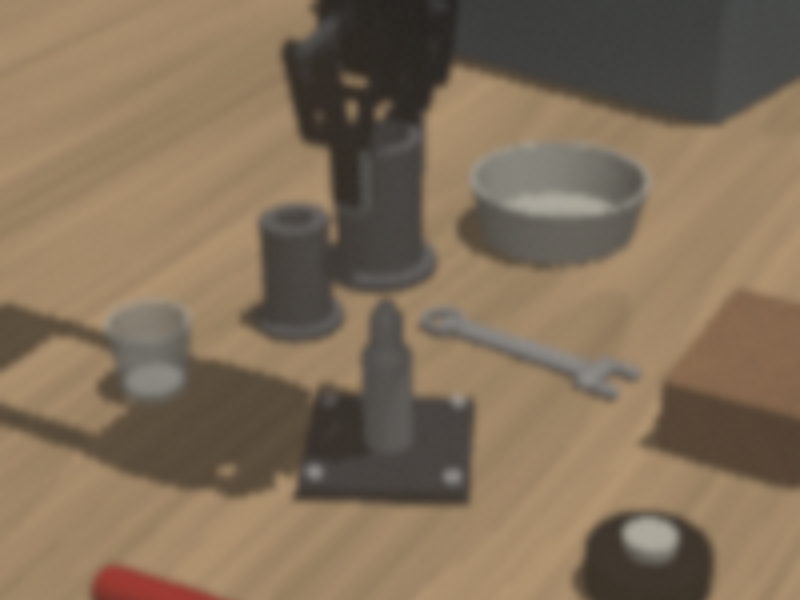

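The sleeve hangs almost straight above the pin (sleeve flange at about (385,260) in the crop, pin tip at (387,305)). The measured offset is about 1 mm, which I correct before going down onto the pilot.

Emit:
{"method": "jog_arm", "body": {"increments": [[0.1,-0.07,1,0,4],[0,0,1,0,4],[0,0,1,0,4],[0,0,0.8,0,4],[0,0,0.7,0,4],[0,0,0,0,4]]}}

```text
clock: 6.45
ee_pos: [0.5912, 0.0134, 0.1249]
ee_rot: [[1.0, -0.0, -0.002], [-0.0, -1.0, -0.0], [-0.002, 0.0, -1.0]]
ft_force: [0.2, 0.5, -1.8]
gripper_width: 0.553
grip_force: 62.2
```

Emit:
{"method": "jog_arm", "body": {"increments": [[0,0,0.3,0,4],[0,0,0.3,0,4],[0,0,0.3,0,4],[0,0,0,0,4]]}}

```text
clock: 6.85
ee_pos: [0.5918, 0.0134, 0.117]
ee_rot: [[1.0, -0.0, -0.0], [-0.0, -1.0, -0.0], [-0.0, 0.0, -1.0]]
ft_force: [1.2, 0.1, -0.8]
gripper_width: 0.553
grip_force: 62.2
```

Bottom at about 0.075 with no contact yet. I go on in small steps.

Emit:
{"method": "jog_arm", "body": {"increments": [[0,0,0.2,0,4],[0,0,0.2,0,4],[0,0,0.2,0,4],[0,0,0,0,4]]}}

```text
clock: 7.25
ee_pos: [0.5918, 0.0133, 0.111]
ee_rot: [[1.0, -0.0, -0.0], [-0.0, -1.0, 0.0], [-0.0, -0.0, -1.0]]
ft_force: [-0.2, -0.1, -1.6]
gripper_width: 0.55
grip_force: 62.2
```

Emit:
{"method": "jog_arm", "body": {"increments": [[0,0,0.3,0,4],[0,0,0.3,0,4],[0,0,0.4,0,4],[0,0,0.5,0,4],[0,0,0,0,4]]}}

```text
clock: 7.75
ee_pos: [0.5914, 0.0133, 0.0954]
ee_rot: [[1.0, -0.0, -0.001], [-0.0, -1.0, -0.0], [-0.001, 0.0, -1.0]]
ft_force: [0.1, -0.6, -1.1]
gripper_width: 0.554
grip_force: 62.2
```

Emit:
{"method": "jog_arm", "body": {"increments": [[0,0,0.8,0,4],[0,0,0.8,0,4],[0,0,0.8,0,4],[0,0,0.8,0,4],[0,0,0.3,0,4],[0,0,0.2,0,4],[0,0,0,0,4]]}}

```text
clock: 8.45
ee_pos: [0.592, 0.0133, 0.0591]
ee_rot: [[1.0, -0.0, -0.0], [-0.0, -1.0, 0.0], [-0.0, 0.0, -1.0]]
ft_force: [-0.1, -0.8, -1.6]
gripper_width: 0.556
grip_force: 62.2
```

Emit:
{"method": "jog_arm", "body": {"increments": [[0,0,0.15,0,4],[0,0,0.15,0,4],[0,0,0.1,0,4],[0,0,0,0,4]]}}

```text
clock: 8.85
ee_pos: [0.5922, 0.0134, 0.0558]
ee_rot: [[1.0, -0.0, 0.0], [-0.0, -1.0, 0.0], [0.0, -0.0, -1.0]]
ft_force: [-1.8, 0.7, 4.0]
gripper_width: 0.555
grip_force: 62.5
```

Contact came at TCP z 0.0558, which is 12 mm above the grasp height on the table. The sleeve is seated on the base, so it fits and goes to the tray.

Emit:
{"method": "jog_arm", "body": {"increments": [[0,0,-1,0,4],[0,0,-3,0,4],[0,0,-4,0,4],[0,0,-3.6,0,4],[-0.7,4.53,0,0,4],[-0.7,4.53,0,0,4],[-0.7,4.53,0,0,4],[-0.7,4.53,0,0,4],[-0.7,4.53,0,0,4],[-0.7,4.53,0,0,4],[-0.7,4.53,0,0,4],[-0.7,4.53,0,0,4]]}}

```text
clock: 10.05
ee_pos: [0.5354, -0.3509, 0.1721]
ee_rot: [[1.0, -0.0, 0.001], [-0.0, -1.0, -0.0], [0.001, 0.0, -1.0]]
ft_force: [0.4, 0.1, -0.1]
gripper_width: 0.552
grip_force: 62.5
```

Emit:
{"method": "jog_arm", "body": {"increments": [[0,0,2,0,4],[0,0,3,0,4],[0,0,3,0,4],[0,0,2.5,0,4],[0,0,0.7,0,4],[0,0,0.4,0,4],[0,0,0.2,0,4],[0,0,0,0,4]]}}

```text
clock: 10.85
ee_pos: [0.5367, -0.3494, 0.0544]
ee_rot: [[1.0, -0.0, 0.001], [-0.0, -1.0, -0.001], [0.001, 0.001, -1.0]]
ft_force: [-0.4, 0.1, -1.3]
gripper_width: 0.555
grip_force: 62.6
```

Floor contact should come near 0.0488.

Emit:
{"method": "jog_arm", "body": {"increments": [[0,0,0.2,0,4],[0,0,0.2,0,4],[0,0,0.15,0,4],[0,0,0,0,4]]}}

```text
clock: 11.25
ee_pos: [0.5361, -0.3492, 0.0487]
ee_rot: [[1.0, -0.0, 0.0], [-0.0, -1.0, -0.0], [0.0, 0.0, -1.0]]
ft_force: [-2.9, 1.3, 6.9]
gripper_width: 0.553
grip_force: 63.3
```

Emit:
{"method": "jog_arm", "body": {"increments": [[0,0,0,0,8],[0,0,0,0,8],[0,0,0,0,8],[0,0,-0.5,0,8],[0,0,-2.5,0,8],[0,0,-4,0,8],[0,0,-5,0,8],[0,0,-3,0,8],[0,0,0,0,8]]}}

```text
clock: 12.15
ee_pos: [0.5385, -0.3507, 0.2036]
ee_rot: [[1.0, -0.0, 0.007], [-0.0, -1.0, -0.005], [0.007, 0.005, -1.0]]
ft_force: [0.7, -0.2, 0.0]
gripper_width: 0.936
grip_force: 0.0
```

```bash
python3 - <<'E'
from h import *
im,d=robot.capture("scene"); cv2.imwrite('pics/s2.png',im[:,:,::-1])
P=cloud("scene",d,np.ones((384,512),bool))
print(axis(P,.024,.018,.078,np.array((.537,-.348))),axis(P,.024,.014,.074,np.array((.4535,.1233))))
Q=P[(abs(P[:,0]-.567)<.09)&(abs(P[:,1]+.349)<.08)&(P[:,2]>.028)&(P[:,2]<.034)]; print(Q.min(0),Q.max(0))
print(robot.sense()['ee_pos'])
E
```

```text
(array([ 0.5368, -0.3491]), 926, 0.68) (array([0.4536, 0.1233]), 368, 0.92)
[ 0.49297252 -0.4203941   0.02800248] [ 0.64822836 -0.27750471  0.0339368 ]
[ 0.53718778 -0.3498245   0.2006755 ]
```

View pics/s2.png

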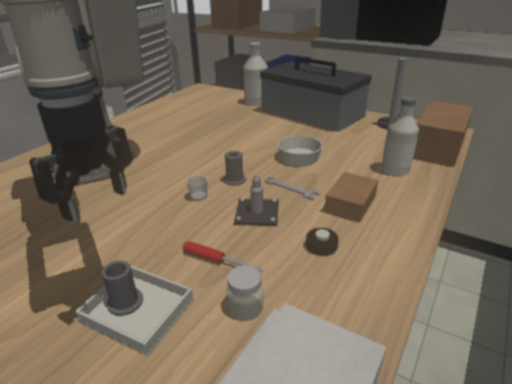

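The sleeve stands upright in the tray at pixel (122,285) and everything else is where it was. On to the second sleeve.

Emit:
{"method": "jog_arm", "body": {"increments": [[-0.835,-4.72,0,0,8.5],[-0.835,-4.72,0,0,8.5],[-0.835,-4.72,0,0,8.5],[-0.835,-4.72,0,0,8.5],[-0.835,-4.72,0,0,8.5],[-0.835,-4.72,0,0,8.5],[-0.835,-4.72,0,0,8.5],[-0.835,-4.72,0,0,8.5],[-0.835,-4.72,0,0,8.5],[-0.835,-4.72,0,0,8.5],[0,0,0,0,8.5],[0,0,0,0,8.5]]}}

```text
clock: 13.4
ee_pos: [0.4515, 0.1237, 0.1967]
ee_rot: [[1.0, 0.003, -0.002], [0.003, -1.0, -0.001], [-0.002, 0.001, -1.0]]
ft_force: [-0.5, -1.1, 0.5]
gripper_width: 0.998
grip_force: 0.0
```

Emit:
{"method": "jog_arm", "body": {"increments": [[0.1,0.05,3,0,8.5],[0,0,4.5,0,8.5],[0,0,4.5,0,8.5],[0,0,3.4,0,8.5],[0,0,0,0,8.5],[0,0,0,0,4],[0,0,0,0,4],[0,0,0,0,4],[0,0,0,0,4],[0,0,0,0,4],[0,0,0,0,4]]}}

```text
clock: 14.5
ee_pos: [0.4551, 0.1226, 0.0459]
ee_rot: [[1.0, 0.0, 0.004], [0.0, -1.0, 0.0], [0.004, -0.0, -1.0]]
ft_force: [0.2, -2.0, 6.0]
gripper_width: 0.546
grip_force: 60.6
```

Emit:
{"method": "jog_arm", "body": {"increments": [[0,0,-3,0,4],[0,0,-5,0,4],[0,0,-5,0,4],[3.47,2.73,0,0,4],[3.47,2.73,0,0,4],[3.47,2.73,0,0,4],[3.47,2.73,0,0,4],[0,0,0,0,4],[0,0,0,0,4],[0,0,0,0,4]]}}

```text
clock: 15.5
ee_pos: [0.5916, 0.0136, 0.1745]
ee_rot: [[1.0, -0.0, 0.0], [-0.0, -1.0, 0.0], [0.0, -0.0, -1.0]]
ft_force: [-0.3, -0.1, -2.0]
gripper_width: 0.544
grip_force: 62.1
```

```bash
python3 held.py pics/h2.png
```

```text
scene tube (array([0.59  , 0.0137]), 598, 0.73) flange (array([0.5872, 0.018 ]), 403, 3.2)
scene pin (array([0.5929, 0.0141]), 662, 0.68) (array([0.5928, 0.0139]), 172, 0.62)
  lowest [0.1297 0.1312 0.1353] tcp-based 0.133
top tube (array([0.5869, 0.0125]), 35, 0.16) flange (array([0.5916, 0.0125]), 234, 2.01)
top pin (None, 0, 0) (None, 0, 0)
  lowest [0.1355 0.1367 0.1397] tcp-based 0.133
[0.5915756  0.0136142  0.17447918] [-0.26298882 -0.06458171 -1.97170193] 15.5 [2.03519718e-02 3.61355108e-01 1.75942882e+00 2.48101282e-04
 1.02065305e+00 1.59110134e+00]
```

Emit:
{"method": "jog_arm", "body": {"increments": [[0.25,0,1,0,4],[0,0,1,0,4],[0,0,0.8,0,4],[0,0,0.8,0,4],[0,0,0.5,0,4],[0,0,0,0,4]]}}

```text
clock: 16.45
ee_pos: [0.5942, 0.0132, 0.1317]
ee_rot: [[1.0, -0.0, -0.002], [-0.0, -1.0, -0.0], [-0.002, 0.0, -1.0]]
ft_force: [-1.6, -0.8, -1.3]
gripper_width: 0.546
grip_force: 62.1
```

Emit:
{"method": "jog_arm", "body": {"increments": [[0,0,0.3,0,4],[0,0,0.3,0,4],[0,0,0.2,0,4],[0,0,0,0,4]]}}

```text
clock: 16.85
ee_pos: [0.5947, 0.0133, 0.1246]
ee_rot: [[1.0, -0.0, -0.0], [-0.0, -1.0, 0.0], [-0.0, -0.0, -1.0]]
ft_force: [-0.2, -0.7, -0.6]
gripper_width: 0.542
grip_force: 62.1
```

Emit:
{"method": "jog_arm", "body": {"increments": [[0,0,0.15,0,4],[0,0,0.15,0,4],[0,0,0,0,4]]}}

```text
clock: 17.15
ee_pos: [0.5947, 0.0132, 0.1216]
ee_rot: [[1.0, -0.0, -0.0], [-0.0, -1.0, -0.0], [-0.0, 0.0, -1.0]]
ft_force: [1.0, 0.8, -0.5]
gripper_width: 0.543
grip_force: 62.1
```

Emit:
{"method": "jog_arm", "body": {"increments": [[0,0,0.1,0,4],[0,0,0.1,0,4],[0,0,0,0,4]]}}

```text
clock: 17.45
ee_pos: [0.5951, 0.0135, 0.1202]
ee_rot: [[1.0, -0.0, 0.001], [-0.0, -1.0, 0.001], [0.001, -0.001, -1.0]]
ft_force: [-1.0, 1.6, 4.1]
gripper_width: 0.547
grip_force: 62.7
```

Emit:
{"method": "jog_arm", "body": {"increments": [[0,0,0.1,0,4],[0,0,0,0,4],[0,0,0,0,4]]}}

```text
clock: 17.75
ee_pos: [0.5953, 0.0137, 0.1198]
ee_rot: [[1.0, -0.0, 0.001], [-0.0, -1.0, 0.001], [0.001, -0.001, -1.0]]
ft_force: [-2.1, 2.7, 8.4]
gripper_width: 0.545
grip_force: 63.2
```

Stopped at the shoulder height. I check that the sleeve is centred, so this is not an off-centre stop.

```bash
python3 held.py pics/h3.png
```

```text
scene tube (array([0.5933, 0.0136]), 539, 0.69) flange (array([0.59  , 0.0179]), 395, 3.06)
scene pin (array([0.5928, 0.0139]), 578, 0.68) (None, 7, 0)
  lowest [0.0523 0.0564 0.077 ] tcp-based 0.0783
top tube (array([0.59  , 0.0124]), 39, 0.1) flange (array([0.594 , 0.0124]), 192, 2.02)
top pin (None, 0, 0) (None, 0, 0)
  lowest [0.0812 0.0822 0.0862] tcp-based 0.0783
[0.59530161 0.01367341 0.11977284] [-2.10081569  2.74069675  8.44939869] 17.75 [2.00679771e-02 4.33043345e-01 1.79187520e+00 8.27904158e-04
 9.15539995e-01 1.59073826e+00]
```

View pics/h3.png

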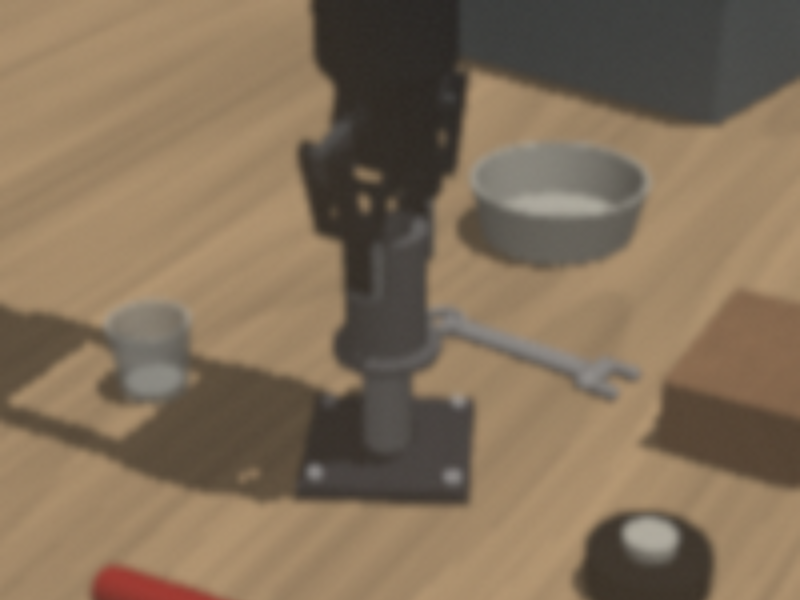

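The flange sits on the shoulder at about (388,350), with the measuring section bare below and the axis within 0.6 mm of the pin's. The sleeve is tight, so it goes to the tub.

Emit:
{"method": "jog_arm", "body": {"increments": [[0,0,-1,0,4],[0,0,-2.5,0,4],[0,0,-2.5,0,4],[-0.64,-4.62,0,0,4],[-0.64,-4.62,0,0,4],[-0.64,-4.62,0,0,4],[-0.64,-4.62,0,0,4],[-0.64,-4.62,0,0,4],[-0.64,-4.62,0,0,4],[-0.64,-4.62,0,0,4],[0,0,0,0,4],[0,0,0,0,4]]}}

```text
clock: 19.3
ee_pos: [0.5497, 0.3374, 0.1787]
ee_rot: [[1.0, 0.002, -0.0], [0.002, -1.0, -0.001], [-0.0, 0.001, -1.0]]
ft_force: [0.5, -0.9, -1.6]
gripper_width: 0.545
grip_force: 62.3
```

Emit:
{"method": "jog_arm", "body": {"increments": [[0,0,3,0,4],[0,0,4,0,4],[0,0,3,0,4],[0,0,1.5,0,4],[0,0,0.5,0,4],[0,0,0.2,0,4],[0,0,0,0,4]]}}

```text
clock: 20.0
ee_pos: [0.551, 0.3368, 0.058]
ee_rot: [[1.0, -0.001, 0.002], [-0.001, -1.0, 0.001], [0.002, -0.001, -1.0]]
ft_force: [-0.4, 0.2, -0.8]
gripper_width: 0.545
grip_force: 62.3
```

Emit:
{"method": "jog_arm", "body": {"increments": [[0,0,0.2,0,4],[0,0,0.2,0,4],[0,0,0.2,0,4],[0,0,0.1,0,4],[0,0,0,0,4]]}}

```text
clock: 20.5
ee_pos: [0.5503, 0.337, 0.0509]
ee_rot: [[1.0, -0.0, 0.001], [-0.0, -1.0, 0.0], [0.001, -0.0, -1.0]]
ft_force: [-2.3, -0.7, 8.5]
gripper_width: 0.544
grip_force: 63.2
```

Emit:
{"method": "jog_arm", "body": {"increments": [[0,0,0,0,7.5],[0,0,0,0,7.5],[0,0,0,0,7.5],[0,0,-0.5,0,7.5],[0,0,-2.5,0,7.5],[0,0,-4,0,7.5],[0,0,-5,0,7.5],[0,0,-3,0,7.5],[0,0,0,0,7.5],[0,0,0,0,7.5]]}}

```text
clock: 21.5
ee_pos: [0.5503, 0.3367, 0.2005]
ee_rot: [[1.0, -0.0, 0.001], [-0.0, -1.0, 0.001], [0.001, -0.001, -1.0]]
ft_force: [-0.1, -0.0, 0.1]
gripper_width: 0.879
grip_force: 0.0
```

```bash
python3 - <<'E'
from h import *
im,d=robot.capture("scene"); cv2.imwrite('pics/s3.png',im[:,:,::-1])
P=cloud("scene",d,np.ones((384,512),bool))
print(axis(P,.024,.05,.078,np.array((.547,.337))),axis(P,.024,.018,.078,np.array((.537,-.348))))
E
```

```text
(array([0.5493, 0.3366]), 149, 0.94) (array([ 0.5368, -0.3492]), 927, 0.66)
```

View pics/s3.png

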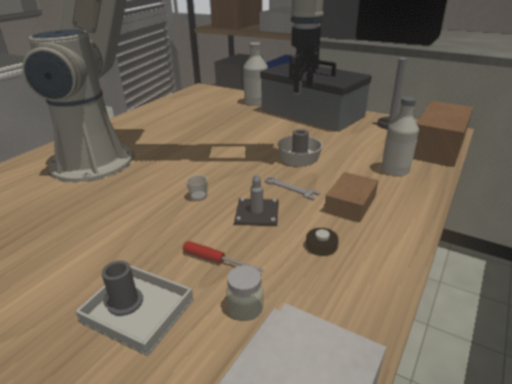

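The second sleeve stands in the tub at pixel (300,145) and the first in the tray at (122,285). The bystanders have not moved and the gripper is clear.

```bash
python3 -c "
from rig import robot
print(robot.close_job())"
```

```text
the job is handed in; nothing more can be done
None
```

I tested both sleeves one at a time and handed the job in at about 21.5 s: the first, from the robot's right, went down to the base and stands upright in the tray; the second stopped at the shoulder and is in the tub.

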